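Zero the tally, fill the drop-bottom hopper and dump the kit

TASK

Make up one kit of sofa fittings. First turn the tally dial's knob until its needle points at the zero mark; then lift every saddle bracket off the tube rail and put them, together with every wooden sofa foot on the bench, in the drop-bottom hopper; once everything is lying in the hopper, pull its latch bolt so that the floor swings open and the whole kit drops into the catch tray below. Leave the dial on zero and do not knock the other things on the bench about.

Things in the scene. Friction and masses are not known exactly. Their poses are not given: they have to be found in the camera images.
- hopper: Open-topped grey metal hopper on four dark legs, fixed. Origin on the bench under its middle, z up, +x to its floor's hinge, -x to the latch bolt (robot side). Inside: x +-75 mm, y +-95 mm, 5 mm walls, closed floor at z 165 mm, rim at z 235 mm. Side bars and legs reach out to y +-130 mm. The catch tray below is part of it.
- hopper_floor (a point): Middle of the upper face of the hopper's closed floor, 165 mm above the bench; turns with the hopper. The grey plastic catch tray on the bench below: open-topped, 50 mm high, 5 mm walls and bottom, inside x -142 to +82 mm, y +-105 mm from the hopper's origin.
- trap (a joint): Angle of the hopper's floor, a 148 x 188 mm steel plate hinged along the hopper's +x wall (rad): 0 closed (level); up to 0.95 when it has swung down open under its own weight. The tongue of the latch bolt holds it up.
- bolt (a joint): Travel of the latch bolt (m): 0 shut, 0.035 fully out. As it grows the bolt slides level along the hopper's -x (away from the hopper, towards the robot). The floor drops when it has come out about 14 mm. It takes about 2 to 5 N and stays where it is left.
- bolt_grip (a point): Grip point of the latch bolt: on the axis of its upright steel post, 14 x 14 mm, in front of the hopper's -x wall (post axis 40 mm from the wall when shut); 20 mm below the post's top, about 222 mm above the bench. Free to either side of the post at that height.
- dial: Tally dial: flat round dark steel housing, diameter 112 mm, 36 mm high, with a white face, fixed to the bench. Origin on the bench under its centre, z up; the zero mark, the widest and longest black mark, is at its -x edge, where a small steel tab also sticks out of the housing.
- tally (a joint): Angle of the dial's knob and needle (rad), anticlockwise from above positive, 0 when the needle points at the zero mark; turns from -1.9 to 1.9 and stays where it is left (0.03 N m).
- tally_grip (a point): Grip point of the dial's knob, on its axis, about 63 mm above the bench. The knob is a steel bar 46 mm long, 13 mm wide, from 46 to 76 mm above the bench. Bar and the black needle (to 46 mm from the axis) lie along the knob's x axis (this point turns with the knob); the needle points along its -x.
- rail: Level steel tube, diameter 14 mm, along y between two posts 340 mm apart, its axis 200 mm above the bench; fixed. Origin on the bench under the middle of the tube. Post feet are discs of 70 mm diameter, 10 mm high.
- bracket0: Aluminium saddle bracket (may be absent): an upside-down U, 36 (x) x 30 mm (y), hung over the tube rail, with an upright tab on top; 86 mm tall, 0.14 kg; lifts off straight up. z up when hanging. From the origin: legs (8 mm thick, 20 mm apart) end at z -40 mm; the underside resting on the tube is at z +10, its top at +20; the tab, 10 mm thick in x, 30 in y, ends at +46.
- bracket1: Aluminium saddle bracket (may be absent): an upside-down U, 36 (x) x 30 mm (y), hung over the tube rail, with an upright tab on top; 86 mm tall, 0.14 kg; lifts off straight up. z up when hanging. From the origin: legs (8 mm thick, 20 mm apart) end at z -40 mm; the underside resting on the tube is at z +10, its top at +20; the tab, 10 mm thick in x, 30 in y, ends at +46.
- bracket2: Aluminium saddle bracket (may be absent): an upside-down U, 36 (x) x 30 mm (y), hung over the tube rail, with an upright tab on top; 86 mm tall, 0.14 kg; lifts off straight up. z up when hanging. From the origin: legs (8 mm thick, 20 mm apart) end at z -40 mm; the underside resting on the tube is at z +10, its top at +20; the tab, 10 mm thick in x, 30 in y, ends at +46.
- bracket3: Aluminium saddle bracket (may be absent): an upside-down U, 36 (x) x 30 mm (y), hung over the tube rail, with an upright tab on top; 86 mm tall, 0.14 kg; lifts off straight up. z up when hanging. From the origin: legs (8 mm thick, 20 mm apart) end at z -40 mm; the underside resting on the tube is at z +10, its top at +20; the tab, 10 mm thick in x, 30 in y, ends at +46.
- foot0: Dark wooden sofa foot (may be absent) lying on the bench: a bar 34 x 34 mm (z 3 to 37 mm), x from -42.5 to +22.5 mm, with a square collar 40 x 40 mm (z 0 to 40 mm), x from +22.5 to +42.5 mm; 85 mm long, 0.11 kg. Origin at the middle of its underside, x along its length.
- foot1: Dark wooden sofa foot (may be absent) lying on the bench: a bar 34 x 34 mm (z 3 to 37 mm), x from -42.5 to +22.5 mm, with a square collar 40 x 40 mm (z 0 to 40 mm), x from +22.5 to +42.5 mm; 85 mm long, 0.11 kg. Origin at the middle of its underside, x along its length.
- tin: Bystander: heavy squat tin, 72 mm diameter, 65 mm high, origin at the middle of its underside.
- glue: Bystander: amber jar, 60 mm diameter, 110 mm high, origin at the middle of its underside.
Things that resemble listed ones, but are neither listed nor needed, are in the scene too. There is more than one size of the dial; the one meant has the size given above.

How it is judged (in metres and radians):
On the way, in this order (a step that is already met when the one before it is completed fails the run):
1. the tally needle stands at the zero mark (value of joint tally between -0.1 and 0.1 rad), for 0.2 s.
2. every bracket and every foot that is there lies in the hopper, let go, with its floor shut (x of bracket0 in the frame of hopper between -0.08 and 0.08 m and y of bracket0 in the frame of hopper between -0.1 and 0.1 m and z of bracket0 in the frame of hopper between 0.155 and 0.285 m and contact force between the fingers and bracket0 below 0.1 N and linear speed of each of bracket0, bracket1, bracket2, bracket3, foot0, foot1 below 0.05 m/s and x of bracket1 in the frame of hopper between -0.08 and 0.08 m and y of bracket1 in the frame of hopper between -0.1 and 0.1 m and z of bracket1 in the frame of hopper between 0.155 and 0.285 m and contact force between the fingers and bracket1 below 0.1 N and x of bracket2 in the frame of hopper between -0.08 and 0.08 m and y of bracket2 in the frame of hopper between -0.1 and 0.1 m and z of bracket2 in the frame of hopper between 0.155 and 0.285 m and contact force between the fingers and bracket2 below 0.1 N and x of bracket3 in the frame of hopper between -0.08 and 0.08 m and y of bracket3 in the frame of hopper between -0.1 and 0.1 m and z of bracket3 in the frame of hopper between 0.155 and 0.285 m and contact force between the fingers and bracket3 below 0.1 N and x of foot0 in the frame of hopper between -0.08 and 0.08 m and y of foot0 in the frame of hopper between -0.1 and 0.1 m and z of foot0 in the frame of hopper between 0.155 and 0.285 m and contact force between the fingers and foot0 below 0.1 N and x of foot1 in the frame of hopper between -0.08 and 0.08 m and y of foot1 in the frame of hopper between -0.1 and 0.1 m and z of foot1 in the frame of hopper between 0.155 and 0.285 m and contact force between the fingers and foot1 below 0.1 N and value of joint trap below 0.1 rad), for 0.2 s.
3. the hopper's floor has been released and has swung open (value of joint trap above 0.6 rad and value of joint bolt above 0.01 m), for 0.2 s.
At the end, for the whole second after the job is handed in: Every bracket and foot that is there lies at rest in the catch tray below the hopper (origin inside the tray's outline and less than 150 mm above the bench), the hopper's floor hangs open (more than 0.6 rad), and the tally needle is within 0.1 rad of the zero mark (all of step 1 and x of bracket0 in the frame of hopper between -0.15 and 0.09 m and y of bracket0 in the frame of hopper between -0.112 and 0.112 m and z of bracket0 in the frame of hopper between -0.01 and 0.15 m and linear speed of each of bracket0, bracket1, bracket2, bracket3, foot0, foot1 below 0.05 m/s and x of bracket1 in the frame of hopper between -0.15 and 0.09 m and y of bracket1 in the frame of hopper between -0.112 and 0.112 m and z of bracket1 in the frame of hopper between -0.01 and 0.15 m and x of bracket2 in the frame of hopper between -0.15 and 0.09 m and y of bracket2 in the frame of hopper between -0.112 and 0.112 m and z of bracket2 in the frame of hopper between -0.01 and 0.15 m and x of bracket3 in the frame of hopper between -0.15 and 0.09 m and y of bracket3 in the frame of hopper between -0.112 and 0.112 m and z of bracket3 in the frame of hopper between -0.01 and 0.15 m and x of foot0 in the frame of hopper between -0.15 and 0.09 m and y of foot0 in the frame of hopper between -0.112 and 0.112 m and z of foot0 in the frame of hopper between -0.01 and 0.15 m and x of foot1 in the frame of hopper between -0.15 and 0.09 m and y of foot1 in the frame of hopper between -0.112 and 0.112 m and z of foot1 in the frame of hopper between -0.01 and 0.15 m and value of joint trap above 0.6 rad); the robot touches nothing.
It fails at once if a bystander (tin) is shoved more than 60 mm (distance of tin from where it was at the start of the episode above 0.06 m).
It fails at once if a bystander (glue) is shoved more than 60 mm (distance of glue from where it was at the start of the episode above 0.06 m).
Of bracket0, bracket1, bracket2, bracket3 only 3 to 4 are there at a start; the rules pass over those that are not, and their reading is None.
Of foot0, foot1 only 1 to 2 are there at a start; the rules pass over those that are not, and their reading is None.
At some moment in a run one of foot0, foot1 may be knocked a few centimetres aside while the robot is not near it.
Once in a run the grip may slacken for a moment while it holds something.
It also fails if it takes over 210 s, if anything falls off the work surface, if the arm or the gripper's body presses on something with over 40 N, if the wrist force passes 120 N, or if a joint passes its speed limit or range.

ROBOT

A 6-joint arm with a two-finger parallel gripper is mounted at the origin on the work surface. World frame = base frame: x ahead of the robot, y to its left, z up, the work surface at z = 0. Lengths are in m, angles in degrees, forces in N, time in s.
With the tool pointing down it reaches from about 0.3 to 0.75 m from the base axis. Payload 8.5 kg.
Tool frame: the origin (TCP) lies midway between the tips of the shut fingers; the grasp point (between the pads) lies 19 mm behind it (env.tcp_to_grasp is the z of the grasp point in the tool frame, in m); z points along the fingers, y is the line along which they close (so a half turn about z gives the same grasp; the last joint's range is limited). The gripper opens to 85 mm and grips with 20 to 120 N. Pads are 22 mm wide; open, the fingers measure 114 mm over their backs; the gripper's body (76 mm by 85 mm) begins 54 mm behind the grasp point. The pads swing forward as they close: fully open they stand 13 mm farther back than shut.
Start: joints at [51.148, 21.807, 74.336, -0, 83.858, -12.336], TCP at [0.246, 0.492, 0.231] pointing down, gripper open.
Joint ranges: [-178.18, 178.18], [-50.72, 133.34], [12.68, 142.11], [-81.47, 261.47], [9.98, 163.14], [-165.26, 165.26]. Speed limits (degrees/s): [136.94, 136.94, 180, 180, 180, 180].

INTERFACE

Orientations are given as a 3x3 rotation matrix whose columns are the frame's x, y, z axes.
In Python, from rig import env, imaging, job, models gives the robot as it stands. The module is installed in compiled form; this text tells all that it offers.
- The arm moves only by the tool jog_arm, never from a script. Its argument "plan" is text: rows parted by semicolons, each of 7 numbers parted by spaces: the turn, a rotation vector about the tool's x, y, z in degrees, then the shift along the tool's x, y, z in cm, then the closure in counts, from 0 (fully open) to 255 (shut). In form: rx ry rz x y z claw; .... A call has 1 to 10 rows; each row shifts and turns the commanded pose from where the row before left it, along the tool's axes as they then stand; what a row does not reach is not made up. A row lasts 1/12 s, in which the tool goes at most 41.7 mm and 7.16 degrees, less where a joint would pass 70% of its speed; a pose out of reach is approached as far as the arm can. A call with a gripper value outside its range is refused whole. The fingers move at their own pace and stop on an object; "grip_force" is the grip in N (left out, the last holds). Time passes only in rows, so rows that do not move let the fingers close. It gives the time, the measured TCP pose, the force, the opening and the grip force at its end, in the units of the state.
- env.observe(): the state, without advancing time (a new reading comes with each control period).
- imaging.get_image(name): name is "side" or "top" or "wrist"; returns a dict with "pixels" (400x640x3 uint8, red, green, blue), "depth" (400x640 float32, m along the optical axis (not along the pixel's ray), 0 where there is no reading), "fov_y" (degrees; the focal length in pixels is half the picture's height over the tangent of half this angle, whatever the lens; pixels are square), "cx", "cy" (the principal point, pixels), "world_from_camera" (4x4, takes a point from camera to world coordinates). Camera axes: x right, y down, z forward; pixel columns grow to the right and rows downward; lengths in m; the calibration is good to about 2 mm. A picture is of the moment at which its call begins.
- job.close_job(): hands the job in; it is judged then, once.
Trained networks look in the newest picture that a camera, given by its name, has taken for a name from the list of things; names that differ only in an ending like _2 or _b are one class to them, and where a whole thing is asked for, a point or a joint stands for the part that bears it (a point fixed in the world has none). Each returns a list of dicts, best first, with "confidence" (0 to 1); they miss things now and then, are a little off and sometimes report something else, mostly with a low value. They report only what shows in the picture. A call takes as long as a camera call. They do not tell look-alikes from the thing itself.
- models.outline_of(camera, query): "region" (400x640 bool, what is visible of it) and "bbox" ([centre column, centre row, width, height] in pixels, round what is visible of it).
- models.tip_of(camera, query): "at" ([column, row] in pixels: a listed point, or the origin of a listed thing).
The state is a dict: "time_s": time; "q": joint angles; "qvel": joint speeds; "joint_efforts": joint torques, N m; "position": TCP position; "tool_rot": TCP orientation; "ft_force": force on the tool from outside, world axes, zero at the start; "wrist_torque": the same for the moment, N m; "grip_width": finger opening in m; "gripper_force": force on a finger pad.
Only numpy, scipy, OpenCV 4.12 (cv2) and the standard library are available. Lean on these libraries where they do the work, as an engineer would, in place of code of your own. Each camera call takes 0.05 s, during which the arm holds its last target. There are 200 camera calls.

## Working session

There is one attempt and no reset: what is moved stays moved. The work goes in short steps, Python scripts to look and compute and a tool call to move; the robot and the scene stay as the last step left them, time stands still between calls to the robot, and variables do not carry over. Pictures are saved under pics/ and viewed, at most 14 in all, crops included, and the job is handed in when it is done.

Besides the shell and the picture viewer there is one more tool, called after "Request:" by a JSON object that holds its "op" and its "data". jog_arm: Moves the arm, as the interface text tells. Its arguments: {"type":"object","properties":{"plan":{"type":"string"},"grip_force":{"type":"number"}},"required":["plan"]}

```bash
mkdir -p pics; cat > h.py <<'E'
import numpy as np, cv2
from rig import env, imaging, job, models
def f(im): return 200/np.tan(np.radians(im["fov_y"])/2)
def pt(im,c,r,d=None):
    if d is None:
        w=im["depth"][int(r)-1:int(r)+2,int(c)-1:int(c)+2]; w=w[w>0]; d=np.median(w) if w.size else np.nan
    F=f(im); p=np.array([(c-im["cx"])/F*d,(r-im["cy"])/F*d,d,1]); return (im["world_from_camera"]@p)[:3]
def ptz(im,c,r,z):
    F=f(im); T=im["world_from_camera"]; v=T[:3,:3]@np.array([(c-im["cx"])/F,(r-im["cy"])/F,1]); o=T[:3,3]
    return o+v*(z-o[2])/v[2]
def cloud(im):
    F=f(im); r,c=np.mgrid[0:400,0:640]; d=im["depth"]; P=np.stack([(c-im["cx"])/F*d,(r-im["cy"])/F*d,d],-1)
    T=im["world_from_camera"]; W=P@T[:3,:3].T+T[:3,3]; W[d<=0]=np.nan; return W
def save(im,n): cv2.imwrite("pics/"+n,cv2.cvtColor(im["pixels"],cv2.COLOR_RGB2BGR))
np.set_printoptions(precision=4,suppress=True)
E
cat > a.py <<'E'
from h import *
for cam in ["top","side"]:
    im=imaging.get_image(cam); save(im,cam+"0.png"); W=cloud(im)
    print(cam,im["fov_y"],im["world_from_camera"][:3,3])
    for q in ["hopper","dial","rail","bracket0","foot0","tin","glue","tally"]:
        for o in models.outline_of(cam,q)[:7]:
            m=o["region"]; print(q,round(o["confidence"],2),np.round(o["bbox"]),np.nanmedian(W[m],0),"zmax",np.nanpercentile(W[m][:,2],98))
    for q in ["hopper_floor","bolt_grip","tally_grip","dial","hopper","rail"]:
        for o in models.tip_of(cam,q)[:4]: print("tip",q,round(o["confidence"],2),np.round(o["at"],1),pt(im,*o["at"]))
print(env.observe()["tool_rot"],env.tcp_to_grasp)
E
python3 a.py
```

```text
top 45.417541922134035 [ 0.3077 -0.0126  1.3712]
hopper 0.67 [194. 196. 132. 117.] [0.5001 0.2896 0.1659] zmax 0.23673953529378602
dial 0.86 [299. 217.  43.  44.] [0.4709 0.0119 0.0377] zmax 0.07691345259453548
dial 0.69 [209. 308.  63.  61.] [0.2273 0.2568 0.0513] zmax 0.10501624202548512
rail 0.56 [193. 196. 136. 119.] [0.5004 0.2901 0.1658] zmax 0.2367142204649917
rail 0.25 [326. 152.  14.  20.] [ 0.6077 -0.0594  0.2181] zmax 0.24570187194214665
bracket0 0.81 [392. 152.  18.  22.] [ 0.603  -0.2264  0.2173] zmax 0.24539513751118117
bracket0 0.81 [356. 151.  12.  21.] [ 0.6061 -0.1313  0.2168] zmax 0.24528268889026808
bracket0 0.53 [326. 151.  11.  21.] [ 0.6074 -0.0599  0.2184] zmax 0.2458337365455998
foot0 0.69 [374. 223.  18.  31.] [ 0.4425 -0.1901  0.0358] zmax 0.04449886606475286
foot0 0.32 [443. 283.  27.  20.] [ 0.2768 -0.361   0.1071] zmax 0.11500088771546584
tin 0.87 [278. 132.  27.  26.] [0.7045 0.0744 0.0638] zmax 0.06995234774270664
glue 0.83 [443. 281.  29.  21.] [ 0.2768 -0.3612  0.1065] zmax 0.11496005099648625
tally 0.96 [208. 310.  27.  32.] [0.2267 0.2581 0.0655] z
[... 1448 characters left out ...]
lly 0.77 [217. 194.  27.  19.] [0.2241 0.2512 0.0749] zmax 0.10388197552107262
tally 0.7 [316. 213.  19.  13.] [ 0.4677 -0.0034  0.0481] zmax 0.07514156564845682
tip hopper_floor 0.7 [295.  149.6] [0.4821 0.1842 0.2113]
tip bolt_grip 0.64 [262.6 139.9] [0.4053 0.2953 0.2218]
tip tally_grip 0.67 [218.9 186.2] [0.2251 0.254  0.1009]
tip tally_grip 0.63 [315.9 215.1] [ 0.466  -0.0097  0.0641]
tip tally_grip 0.37 [379.1 183.5] [ 0.5992 -0.1505  0.2101]
tip dial 0.93 [225.8 211. ] [0.2237 0.1839 0.0406]
tip dial 0.92 [317.5 228.8] [ 0.4563 -0.0409  0.034 ]
tip hopper 0.54 [296.6 151. ] [0.4881 0.1855 0.2045]
[[-0.8948  0.4464  0.    ]
 [ 0.4464  0.8948  0.    ]
 [ 0.      0.     -1.    ]] -0.0187
```

```bash
python3 -c "
import cv2
i=cv2.imread('pics/top0.png')[90:360,120:500]; cv2.imwrite('pics/t0c.png',cv2.resize(i,(800,568),interpolation=cv2.INTER_CUBIC))
i=cv2.imread('pics/side0.png')[120:360,190:470]; cv2.imwrite('pics/s0c.png',cv2.resize(i,(700,600),interpolation=cv2.INTER_CUBIC))"
```

```text
(no output)
```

View pics/t0c.png

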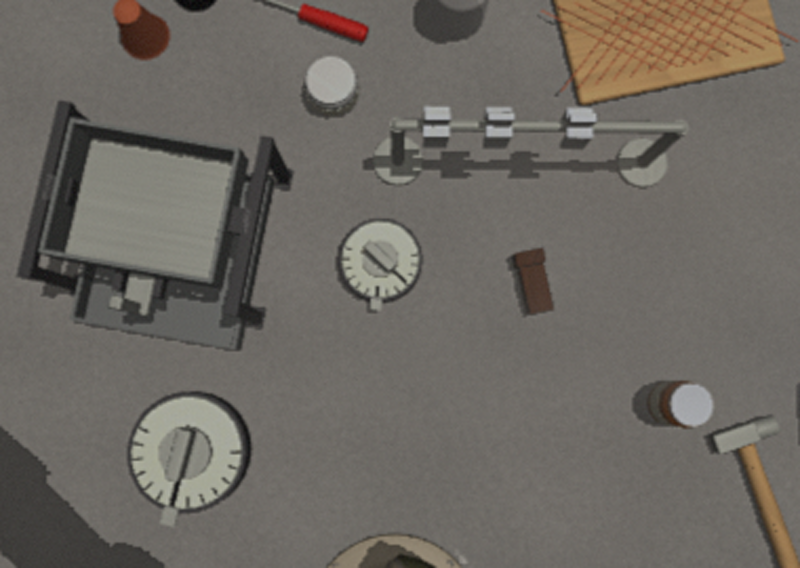

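View pics/s0c.png

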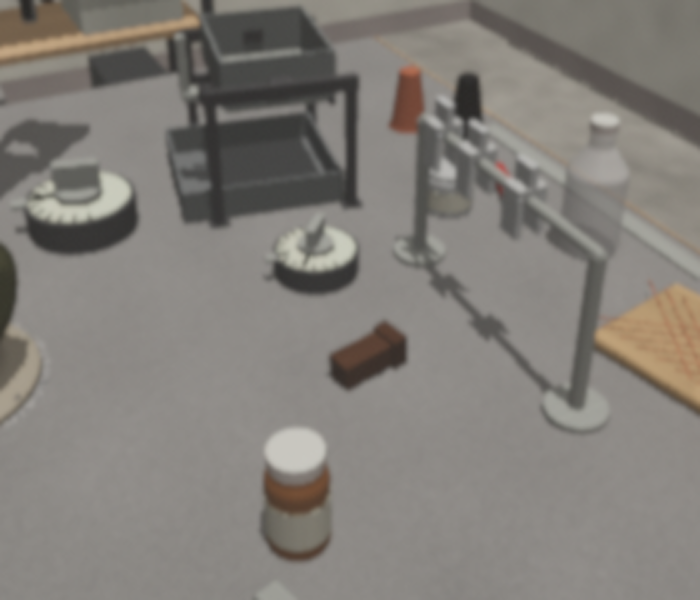

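Two dials: the small one at full-image px (300,217), about 115 mm across, and a big one at (209,308), about 170 mm. The small one matches the 112 mm size. There are three brackets on the rail at (326,151), (356,151) and (392,152), and one foot at (374,223). I'll measure the geometry and check the whole top picture for a second foot.

```bash
cat > b.py <<'E'
from h import *
im=imaging.get_image("top"); W=cloud(im)
def rect(mask,n):
    P=W[mask][:,:2].astype(np.float32); r=cv2.minAreaRect(P); print(n,len(P),"c",np.array(r[0]),"size",np.array(r[1]),"ang",round(r[2],1),"mean",P.mean(0)); return r
X,Y,Z=W[...,0],W[...,1],W[...,2]
rect((abs(X-.468)<.04)&(abs(Y-.01)<.04)&(Z>.064)&(Z<.09),"knob")
rect((abs(X-.468)<.09)&(abs(Y-.01)<.09)&(Z>.02)&(Z<.09),"dialall")
rect((abs(X-.442)<.07)&(abs(Y+.19)<.07)&(Z>.028)&(Z<.05),"foot")
for y in (-.06,-.131,-.226): 
    rect((abs(X-.605)<.04)&(abs(Y-y)<.03)&(Z>.235)&(Z<.26),"tab")
    rect((abs(X-.605)<.04)&(abs(Y-y)<.03)&(Z>.21)&(Z<.26),"brk")
rect((abs(X-.605)<.04)&(Y>-.4)&(Y<.05)&(Z>.195)&(Z<.21),"tube")
rect((abs(X-.5)<.15)&(abs(Y-.29)<.15)&(Z>.225)&(Z<.238)&(X>.425),"rim")
rect((abs(X-.5)<.12)&(abs(Y-.29)<.12)&(Z>.158)&(Z<.172),"floor")
rect((abs(X-.40)<.04)&(abs(Y-.3)<.05)&(Z>.236),"post")
c=im["pixels"][190:245,270:330]; cv2.imwrite("pics/d.png",cv2.resize(cv2.cvtColor(c,cv2.COLOR_RGB2BGR),(600,550),interpolation=cv2.INTER_CUBIC))
b=((Z>.015)&(Z<.05)); n,l,s,cc=cv2.connectedComponentsWithStats(b.astype(np.uint8))
for i in range(1,n):
    if 80<s[i,4]<3000: print("blob",s[i],W[l==i].mean(0),im["pixels"][l==i].mean(0).round())
E
python3 b.py
```

```text
knob 84 c [0.4728 0.0116] size [0.0443 0.013 ] ang 46.5 mean [0.4724 0.0116]
dialall 1252 c [0.4728 0.0122] size [0.1098 0.1099] ang 43.8 mean [0.4711 0.0122]
foot 388 c [ 0.4404 -0.1931] size [0.0843 0.0397] ang 10.0 mean [ 0.4419 -0.193 ]
tab 65 c [ 0.6134 -0.0594] size [0.0109 0.0296] ang 0.2 mean [ 0.6133 -0.0594]
brk 185 c [ 0.6134 -0.0524] size [0.0437 0.0357] ang 88.8 mean [ 0.6102 -0.0587]
tab 54 c [ 0.6108 -0.1326] size [0.0293 0.0094] ang 86.0 mean [ 0.6108 -0.1325]
brk 186 c [ 0.612 -0.134] size [0.0428 0.0454] ang 50.4 mean [ 0.6094 -0.1331]
tab 61 c [ 0.6086 -0.2284] size [0.0301 0.0099] ang 86.3 mean [ 0.6087 -0.2283]
brk 184 c [ 0.6088 -0.2273] size [0.0398 0.0429] ang 51.8 mean [ 0.6066 -0.2275]
tube 618 c [ 0.61  -0.184] size [0.357  0.0362] ang 88.9 mean [ 0.6082 -0.1888]
rim 778 c [0.5224 0.282 ] size [0.2017 0.1608] ang 78.9 mean [0.5265 0.2854]
floor 4086 c [0.4945 0.2708] size [0.228 0.203] ang 79.0 mean [0.522 0.289]
post 44 c [0.4185 0.2813] size [0.0152 0.0721] ang 31.2 mean [0.4087 0.2977]
blob [202  75  20  18 134] [0.8535 0.2619 0.0326] [15. 15. 15.]
blob 
[... 297 characters left out ...]
  0.0349] [53. 54. 52.]
blob [ 281  194   39   44 1154] [0.4708 0.0122 0.0379] [139. 140. 129.]
blob [363 208  20  32 407] [ 0.4417 -0.1922  0.0358] [72. 56. 47.]
blob [153 216  11  28 140] [0.435  0.4066 0.0365] [51. 52. 50.]
blob [506 272  10  60 307] [ 0.2203 -0.5638  0.0332] [28. 34. 50.]
blob [522 273  32  57 371] [ 0.2125 -0.664   0.0325] [23. 30. 47.]
blob [181 277  25  26 137] [0.2667 0.309  0.0481] [124. 125. 115.]
blob [181 276  58  64 692] [0.2144 0.2397 0.046 ] [119. 119. 111.]
blob [ 457  287   51   99 1091] [ 0.1429 -0.4908  0.0235] [129. 110.  84.]
blob [271 353  35  44 259] [0.0446 0.0573 0.0197] [72. 66. 57.]
blob [  0 361  19  39 459] [0.0382 0.788  0.0372] [106. 105.  96.]
```

View pics/top0.png

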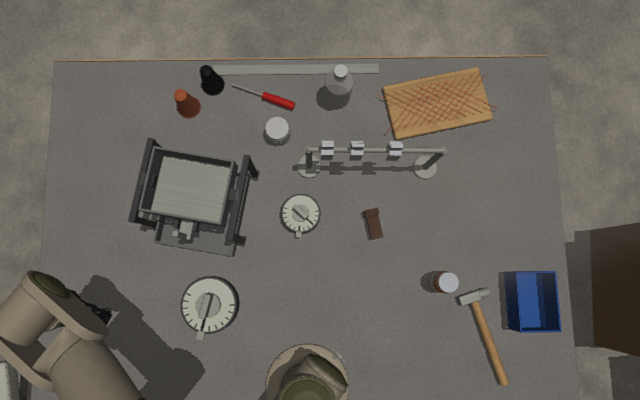

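View pics/d.png

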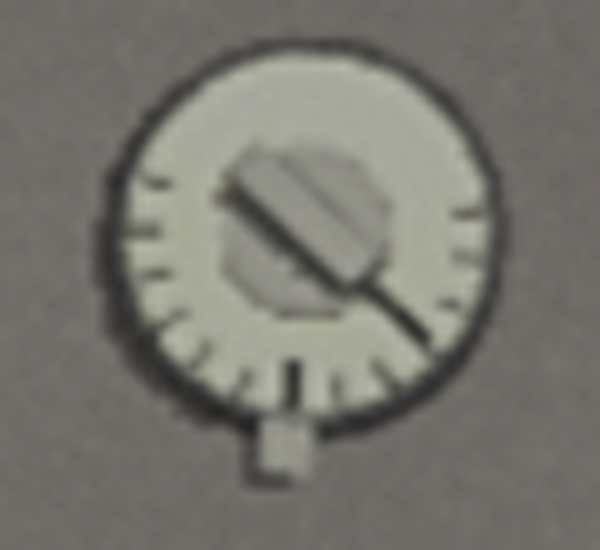

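The crop confirms the small dial: tab at the bottom, needle to the lower right, about +51° off zero (a clockwise turn is needed). The full view shows one foot and three brackets. I'm moving above the knob.

Request:
{"op": "jog_arm", "data": {"plan": "0 0 0 0 0 -4 0; 0 0 0 0 0 -4 0; 0 0 0 -3 -2.34 0 0; 0 0 0 -3 -2.34 0 0; 0 0 0 -3 -2.34 0 0; 0 0 0 -3 -2.34 0 0; 0 0 0 -3 -2.34 0 0; 0 0 0 -3 -2.34 0 0; 0 0 0 -3 -2.34 0 0; 0 0 0 -3 -2.34 0 0"}}

```text
time_s: 2.38
position: [0.377, 0.2157, 0.3115]
tool_rot: [[-0.895, 0.446, 0.001], [0.446, 0.895, 0.0], [-0.0, 0.0, -1.0]]
ft_force: [0.9, 0.4, 0.9]
grip_width: 0.0851
gripper_force: 0.0
```

Request:
{"op": "jog_arm", "data": {"plan": "0 0 0 -3 -2.34 0 0; 0 0 0 -3 -2.34 0 0; 0 0 0 -3 -2.34 0 0; 0 0 0 -3 -2.34 0 0; 0 0 0 -3 -2.34 0 0; 0 0 0 -2.75 -2.34 0 0; 0 0 7 0 0 0 0; 0 0 7 0 0 0 0; 0 0 7 0 0 0 0; 0 0 7 0 0 0 0"}}

```text
time_s: 3.22
position: [0.4729, 0.0123, 0.3113]
tool_rot: [[-0.575, 0.818, -0.0], [0.818, 0.575, 0.0], [0.0, -0.0, -1.0]]
ft_force: [0.9, -0.3, 0.2]
grip_width: 0.0856
gripper_force: 0.0
```

Request:
{"op": "jog_arm", "data": {"plan": "0 0 7 0 0 0 0; 0 0 7 0 0 0 0; 0 0 7 0 0 0 0; 0 0 7 0 0 0 0; 0 0 7 0 0 0 0; 0 0 7 0 0 0 0; 0 0 7 0 0 0 0; 0 0 7 0 0 0 0; 0 0 7 0 0 0 0; 0 0 7 0 0 0 0"}}

```text
time_s: 4.05
position: [0.4728, 0.0126, 0.3114]
tool_rot: [[0.572, 0.821, 0.0], [0.821, -0.572, -0.0], [0.0, 0.0, -1.0]]
ft_force: [0.2, -0.2, -0.2]
grip_width: 0.0853
gripper_force: 0.0
```

```bash
cat > st.py <<'E'
from h import *
o=env.observe(); R=np.array(o["tool_rot"]); print(o["time_s"],np.array(o["position"]),"yaw_y",np.degrees(np.arctan2(R[1,1],R[0,1])),"q",np.array(o["q"]),"w",o["grip_width"],o["gripper_force"],"tilt",R[2])
E
python3 st.py; python3 - <<'E'
from h import *
im=imaging.get_image("wrist"); save(im,"w1.png"); W=cloud(im); T=im["world_from_camera"]; print(T)
Z=W[...,2];P=W[(Z>.066)&(Z<.09)&(abs(W[...,0]-.473)<.04)&(abs(W[...,1]-.012)<.04)][:,:2].astype(np.float32); print(len(P),cv2.minAreaRect(P))
E
```

```text
4.05 [0.4728 0.0126 0.3114] yaw_y -34.862067136392795 q [-12.8569  11.094   76.5162  -0.0019  92.3827  22.0051] w 0.08525137414410405 0.0 tilt [ 0.      0.0001 -1.    ]
[[ 0.8202 -0.5427 -0.1812  0.5196]
 [-0.5721 -0.7785 -0.2581  0.0784]
 [-0.001   0.3153 -0.949   0.4537]
 [ 0.      0.      0.      1.    ]]
408 ((0.4721939265727997, 0.010549061931669712), (0.04589235782623291, 0.013055811636149883), 46.08133316040039)
```

View pics/w1.png

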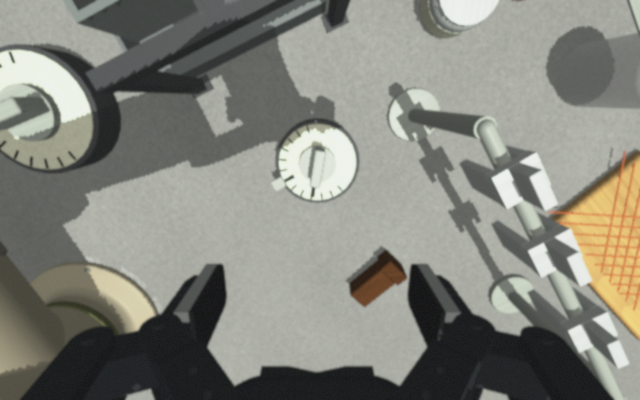

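Request:
{"op": "jog_arm", "data": {"plan": "0 0 4.5 0 0 -0.1 0; 0 0 4.5 -0.1 0.05 0 0; 0 0 0 0 0 3.8 0; 0 0 0 0 0 3.8 0; 0 0 0 0 0 3.8 0; 0 0 0 0 0 3.8 0; 0 0 0 0 0 3.8 0; 0 0 0 0 0 3.8 0; 0 0 0 0 0 3.6 0; 0 0 0 0 0 0 0", "grip_force": 40}}

```text
time_s: 4.93
position: [0.4696, 0.0121, 0.0434]
tool_rot: [[0.687, 0.727, -0.01], [0.727, -0.687, 0.002], [-0.005, -0.009, -1.0]]
ft_force: [-2.0, 0.5, -0.9]
grip_width: 0.0856
gripper_force: 0.0
```

```bash
python3 - <<'E'
from h import *
im=imaging.get_image("top")
for (c,r,z) in [(298.8,235,.033),(299.2,228.3,.037)]:
    p=ptz(im,c,r,z); v=p[:2]-np.array([.4725,.0118]); print(p,np.degrees(np.arctan2(v[1],v[0])))
E
```

```text
[0.4119 0.0164 0.033 ] 175.67815457619722
[0.4303 0.0149 0.037 ] 175.740363395021
```

Request:
{"op": "jog_arm", "data": {"plan": "0 0 0 0 0 0 120; 0 0 0 0 0 0 180; 0 0 0 0 0 0 255; 0 0 0 0 0 0 255; 0 0 0 0 0 0 255; 0 0 0 0 0 0 255; 0 0 0 0 0 0 255; 0 0 0 0 0 0 255", "grip_force": 40}}

```text
time_s: 5.65
position: [0.4728, 0.0115, 0.0491]
tool_rot: [[0.688, 0.725, 0.001], [0.725, -0.688, -0.0], [0.001, 0.001, -1.0]]
ft_force: [-2.0, 0.6, 6.0]
grip_width: 0.0123
gripper_force: 40.2
```

Request:
{"op": "jog_arm", "data": {"plan": "0 0 6.35 0 0 0 255; 0 0 6.35 0 0 0 255; 0 0 6.35 0 0 0 255; 0 0 6.35 0 0 0 255; 0 0 6.35 0 0 0 255; 0 0 6.35 0 0 0 255; 0 0 6.35 0 0 0 255; 0 0 6.35 0 0 0 255; 0 0 0 0 0 0 255; 0 0 0 0 0 0 255"}}

```text
time_s: 6.48
position: [0.473, 0.0111, 0.0491]
tool_rot: [[0.997, -0.076, 0.001], [-0.076, -0.997, -0.001], [0.001, 0.001, -1.0]]
ft_force: [-2.2, -2.6, 7.8]
grip_width: 0.012
gripper_force: 40.1
```

Request:
{"op": "jog_arm", "data": {"plan": "0 0 0 0 0 0 0; 0 0 0 0 0 0 0; 0 0 0 0 0 0 0; 0 0 0 0 0 0 0; 0 0 0 0 0 0 0; 0 0 0 0 0 -3.5 0; 0 0 0 0 0 -3.5 0; 0 0 0 0 0 -4 0; 0 0 0 0 0 -4 0; 0 0 0 0 0 -4 0"}}

```text
time_s: 7.32
position: [0.472, 0.0117, 0.2403]
tool_rot: [[0.997, -0.075, -0.0], [-0.075, -0.997, 0.0], [-0.0, -0.0, -1.0]]
ft_force: [0.9, 0.0, -0.5]
grip_width: 0.0852
gripper_force: 0.0
```

```bash
python3 st.py; python3 - <<'E'
from h import *
im=imaging.get_image("wrist"); W=cloud(im)
Z=W[...,2];m=(Z>.066)&(Z<.09)&(abs(W[...,0]-.473)<.04)&(abs(W[...,1]-.012)<.04);P=W[m][:,:2].astype(np.float32); print(len(P),cv2.minAreaRect(P))
r,c=np.argwhere(m).mean(0).astype(int); print(r,c)
k=im["pixels"][max(r-90,0):r+90,max(c-100,0):c+100]; cv2.imwrite("pics/w2.png",cv2.resize(cv2.cvtColor(k,cv2.COLOR_RGB2BGR),None,fx=3,fy=3,interpolation=cv2.INTER_CUBIC))
E
```

```text
7.3167 [0.472  0.0117 0.2403] yaw_y -94.3135022515963 q [-12.9924  13.5636  85.05     0.0049  81.3997  81.3203] w 0.08524643910768046 0.0 tilt [-0.0002 -0.0001 -1.    ]
594 ((0.4726264774799347, 0.010782810859382153), (0.012233437970280647, 0.04544161632657051), 85.42535400390625)
181 317
```

View pics/w2.png

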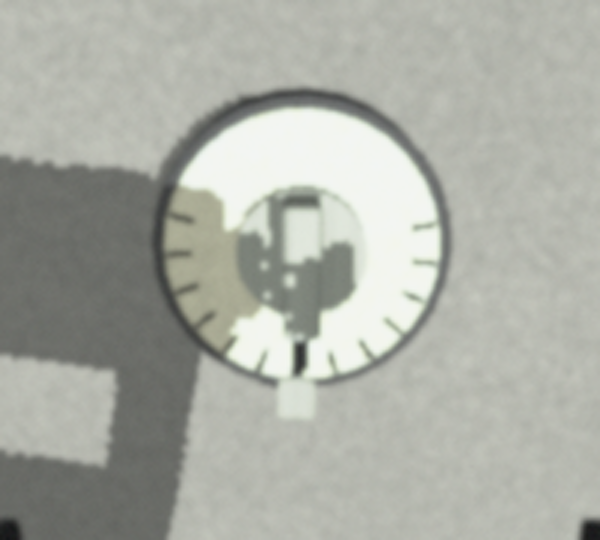

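The needle (300,355) lies on the zero mark, right by the tab (297,400), so the dial is set. Foot next.

Request:
{"op": "jog_arm", "data": {"plan": "0 0 -7.1 0 0 0 0; 0 0 -7.1 0 0 0 0; 0 0 0 -1.15 3.27 0 0; 0 0 0 -1.15 3.27 0 0; 0 0 0 -1.15 3.27 0 0; 0 0 0 -1.15 3.27 0 0; 0 0 0 -1.15 3.27 0 0; 0 0 0 -1.15 3.27 0 0; 0 0 0 0 0 0 0; 0 0 0 0 0 0 0"}}

```text
time_s: 8.2
position: [0.4379, -0.1949, 0.2378]
tool_rot: [[0.986, 0.169, -0.001], [0.169, -0.986, 0.001], [-0.0, -0.001, -1.0]]
ft_force: [-0.8, 0.9, -0.3]
grip_width: 0.0855
gripper_force: 0.0
```

```bash
cat > c.py <<'E'
from h import *
import sys
x,y,r,z0,z1=map(float,sys.argv[2:7])
im=imaging.get_image(sys.argv[1]); W=cloud(im); Z=W[...,2]
m=(Z>z0)&(Z<z1)&(abs(W[...,0]-x)<r)&(abs(W[...,1]-y)<r)
P=W[m][:,:2].astype(np.float32); b=cv2.minAreaRect(P); print(len(P),np.array(b[0]),np.array(b[1]),b[2])
o=env.observe(); R=np.array(o["tool_rot"]); p=np.array(o["position"]); print(p,"yaw_y",np.degrees(np.arctan2(R[1,1],R[0,1])),"delta in tool xy (cm)",100*R.T[:2,:2]@(np.array(b[0])-p[:2]))
E
python3 c.py wrist .44 -.193 .07 .028 .05
```

```text
2404 [ 0.4395 -0.1953] [0.0854 0.0395] 10.455045700073242
[ 0.4381 -0.1938  0.2379] yaw_y -80.1887681991486 delta in tool xy (cm) [0.1108 0.1711]
```

Request:
{"op": "jog_arm", "data": {"plan": "0 0 0 0 0.15 3.8 0; 0 0 0 0 0 3.8 0; 0 0 0 0 0 3.8 0; 0 0 0 0 0 3.8 0; 0 0 0 0 0 3.8 0; 0 0 0 0 0 2.6 0; 0 0 0 0 0 1.4 0; 0 0 0 0 0 0 0; 0 0 0 0 0 0 255; 0 0 0 0 0 0 255", "grip_force": 60}}

```text
time_s: 9.08
position: [0.4393, -0.1949, 0.0094]
tool_rot: [[0.985, 0.173, 0.002], [0.173, -0.985, -0.001], [0.001, 0.001, -1.0]]
ft_force: [0.8, 0.2, 0.1]
grip_width: 0.0639
gripper_force: 0.0
```

Request:
{"op": "jog_arm", "data": {"plan": "0 0 0 0 0 0 255; 0 0 0 0 0 0 255; 0 0 0 0 0 0 255; 0 0 0 0 0 0 255; 0 0 0 0 0 0 255; 0 0 0 0 0 -2 255; 0 0 0 0 0 -3 255"}}

```text
time_s: 9.67
position: [0.4375, -0.1944, 0.0577]
tool_rot: [[0.985, 0.171, -0.003], [0.171, -0.985, 0.003], [-0.003, -0.003, -1.0]]
ft_force: [-0.2, 0.9, -1.1]
grip_width: 0.0329
gripper_force: 60.1
```

Request:
{"op": "jog_arm", "data": {"plan": "0 0 0 0 0 -3.8 255; 0 0 0 0 0 -4 255; 0 0 0 0 0 -4 255; 0 0 0 0 0 -4 255; 0 0 0 0 0 -4 255; 0 0 0 0 0 -4 255; 0 0 0 1.29 -3.58 0 255; 0 0 0 1.29 -3.58 0 255; 0 0 0 1.29 -3.58 0 255; 0 0 0 1.29 -3.58 0 255"}}

```text
time_s: 10.5
position: [0.4644, -0.0435, 0.2969]
tool_rot: [[0.985, 0.171, 0.001], [0.171, -0.985, -0.0], [0.001, 0.0, -1.0]]
ft_force: [0.6, -0.7, -1.0]
grip_width: 0.0332
gripper_force: 60.3
```

Request:
{"op": "jog_arm", "data": {"plan": "0 0 0 1.29 -3.58 0 255; 0 0 0 1.29 -3.58 0 255; 0 0 0 1.29 -3.58 0 255; 0 0 0 1.29 -3.58 0 255; 0 0 0 1.29 -3.58 0 255; 0 0 0 1.29 -3.58 0 255; 0 0 0 1.29 -3.58 0 255; 0 0 0 1.29 -3.58 0 255; 0 0 0 1.29 -3.58 0 255; 0 0 0 1.29 -3.58 0 255"}}

```text
time_s: 11.33
position: [0.53, 0.3315, 0.2968]
tool_rot: [[0.985, 0.172, 0.0], [0.172, -0.985, 0.0], [0.0, -0.0, -1.0]]
ft_force: [0.4, -1.0, -0.9]
grip_width: 0.0331
gripper_force: 60.3
```

Request:
{"op": "jog_arm", "data": {"plan": "0 0 7.1 0 0 0 255; 0 0 7.1 0 0 0 255; 0 0 7.1 0 0 0 255; 0 0 0 0 0 0 255; 0 0 0 0 0 0 255"}}

```text
time_s: 11.75
position: [0.5302, 0.3296, 0.2966]
tool_rot: [[0.981, -0.194, 0.0], [-0.194, -0.981, 0.0], [0.0, -0.0, -1.0]]
ft_force: [-0.1, 0.0, -0.8]
grip_width: 0.033
gripper_force: 60.3
```

```bash
python3 st.py; python3 - <<'E'
from h import *
for cam in ["top","wrist"]:
    im=imaging.get_image(cam); W=cloud(im); X,Y,Z=W[...,0],W[...,1],W[...,2]
    m=(abs(X-.52)<.14)&(abs(Y-.28)<.14)&(Z>.229)&(Z<.238)&(X>.425)
    b=cv2.minAreaRect(W[m][:,:2].astype(np.float32)); print(cam,m.sum(),np.array(b[0]),np.array(b[1]),b[2])
save(im,"w3.png")
im=imaging.get_image("top")
W=cloud(im);Z=W[...,2];b=((Z>.015)&(Z<.05)); n,l,s,cc=cv2.connectedComponentsWithStats(b.astype(np.uint8))
for i in range(1,n):
    if 80<s[i,4]<3000: print("blob",s[i],W[l==i].mean(0),im["pixels"][l==i].mean(0).round())
for o in models.outline_of("top","foot0"): print(o["confidence"],o["bbox"])
E
```

```text
11.75 [0.5302 0.3296 0.2966] yaw_y -101.20586064884151 q [ 21.0147  27.871   53.7576   0.0018  98.3691 122.2208] w 0.03302605234673742 60.302138328552246 tilt [ 0. -0. -1.]
top 432 [0.5225 0.2813] [0.2002 0.161 ] 78.56187438964844
wrist 7541 [0.5207 0.2808] [0.2011 0.1608] 78.79541015625
blob [202  75  20  18 138] [0.8541 0.262  0.0319] [15. 15. 15.]
blob [259  92  36  18 271] [0.8105 0.0742 0.0234] [132.  34.  30.]
blob [323  95  27  13 104] [ 0.7959 -0.0954  0.0328] [65. 63. 61.]
blob [178  96  20  20 136] [0.7856 0.3295 0.0328] [68. 38. 27.]
blob [266 131  24  14  85] [0.6853 0.0713 0.0344] [71. 69. 63.]
blob [235 174  15  61 151] [0.4982 0.1753 0.035 ] [55. 55. 54.]
blob [ 281  194   39   44 1161] [0.4707 0.012  0.0381] [139. 140. 129.]
blob [506 272  10  59 311] [ 0.22   -0.5639  0.0331] [27. 34. 50.]
blob [522 273  32  57 368] [ 0.2123 -0.6646  0.0333] [23. 31. 47.]
blob [204 276  35  53 462] [0.2412 0.2184 0.0447] [117. 118. 109.]
blob [ 458  287   50   99 1086] [ 0.1435 -0.4908  0.0235] [130. 110.  84.]
blob [274 351  49  31 347] [0.0655 0.0255 0.0211] [84. 78. 67.]
blob [  0 360  18  40 499] [0.0408 0.7889 0.0369] [107. 106.  97.]
0.72 [278.4, 132.1, 25.9, 29.2]
0.25 [326.1, 151.7, 11.4, 19.6]
```

View pics/w3.png

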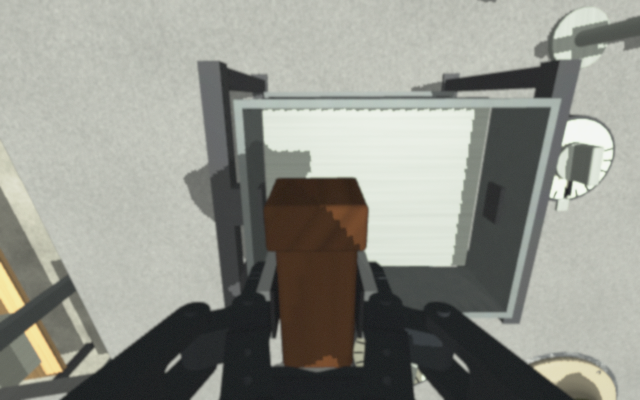

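Request:
{"op": "jog_arm", "data": {"plan": "0 0 0 0 1 0 255; 0 0 0 0 0 3.5 255; 0 0 0 0 0 3.5 255; 0 0 0 0 0 3 255; 0 0 0 0 0 1.6 255; 0 0 0 0 0 0 255; 0 0 0 0 0 0 125; 0 0 0 0 0 0 125; 0 0 0 0 0 0 125; 0 0 0 0 0 0 125"}}

```text
time_s: 12.78
position: [0.5289, 0.32, 0.1818]
tool_rot: [[0.98, -0.198, 0.002], [-0.198, -0.98, 0.001], [0.002, -0.001, -1.0]]
ft_force: [-0.5, 0.2, 0.1]
grip_width: 0.0435
gripper_force: 0.0
```

Request:
{"op": "jog_arm", "data": {"plan": "0 0 0 0 0 -3 125; 0 0 0 0 0 -4 125; 0 0 0 0 0 -4 0; 0 0 0 0 0 -3 0"}}

```text
time_s: 13.12
position: [0.5284, 0.3199, 0.3248]
tool_rot: [[0.98, -0.198, 0.004], [-0.198, -0.98, 0.002], [0.004, -0.002, -1.0]]
ft_force: [-0.8, 0.5, 0.3]
grip_width: 0.0662
gripper_force: 0.0
```

```bash
python3 st.py; python3 c.py top .53 .32 .07 .19 .22; python3 c.py wrist .6134 -.0594 .03 .235 .26
```

```text
13.1167 [0.5284 0.3199 0.3248] yaw_y -101.40176695027347 q [ 20.2217  26.6203  51.3999  -0.0018 101.7076 121.6234] w 0.06615604491394428 0.0 tilt [ 0.0041 -0.0025 -1.    ]
270 [0.5573 0.312 ] [0.078  0.1244] 57.76881790161133
[0.5294 0.3202 0.3304] yaw_y -101.39763853369237 delta in tool xy (cm) [2.9037 0.2546]
0 [0. 0.] [0. 0.] 0.0
[0.5294 0.3203 0.3271] yaw_y -101.39717308221333 delta in tool xy (cm) [-45.5639  41.8576]
```

Request:
{"op": "jog_arm", "data": {"plan": "0 0 0 1.57 3.56 0 0; 0 0 0 1.57 3.56 0 0; 0 0 0 1.57 3.56 0 0; 0 0 0 1.57 3.56 0 0; 0 0 0 1.57 3.56 0 0; 0 0 0 1.57 3.56 0 0; 0 0 0 1.57 3.56 0 0; 0 0 0 1.57 3.56 0 0; 0 0 0 1.57 3.56 0 0; 0 0 0 1.57 3.56 0 0"}}

```text
time_s: 14.05
position: [0.6118, -0.0621, 0.3202]
tool_rot: [[0.98, -0.198, -0.0], [-0.198, -0.98, 0.0], [-0.0, -0.0, -1.0]]
ft_force: [0.8, 0.9, 0.1]
grip_width: 0.0854
gripper_force: 0.0
```

Request:
{"op": "jog_arm", "data": {"plan": "0 0 -7.1 0 0 0 0; 0 0 -7.1 0 0 0 0; 0 0 -7.1 0 0 0 0; 0 0 -7.1 0 0 0 0; 0 0 -7.1 0 0 0 0; 0 0 -7.1 0 0 0 0; 0 0 -7.1 0 0 0 0; 0 0 -7.1 0 0 0 0; 0 0 -7.1 0 0 0 0; 0 0 -7.1 0 0 0 0"}}

```text
time_s: 14.88
position: [0.6118, -0.0601, 0.32]
tool_rot: [[0.501, 0.866, -0.0], [0.866, -0.501, 0.0], [-0.0, -0.0, -1.0]]
ft_force: [-0.7, -0.4, -0.4]
grip_width: 0.0852
gripper_force: 0.0
```

Request:
{"op": "jog_arm", "data": {"plan": "0 0 -7.1 0 0 0 0; 0 0 -7.1 0 0 0 0; 0 0 -7.1 0 0 0 0; 0 0 -7.1 0 0 0 0; 0 0 0 0 0 0 0; 0 0 0 0 0 0 0"}}

```text
time_s: 15.38
position: [0.6118, -0.0601, 0.3201]
tool_rot: [[0.039, 0.999, -0.0], [0.999, -0.039, 0.0], [0.0, -0.0, -1.0]]
ft_force: [-0.3, -0.8, -0.1]
grip_width: 0.0851
gripper_force: 0.0
```

```bash
for y in -.0594 -.1326 -.2284; do python3 c.py wrist .611 $y .03 .232 .26; done; python3 - <<'E'
from h import *
im=imaging.get_image("wrist"); save(im,"w4.png")
im=imaging.get_image("top"); W=cloud(im); X,Y,Z=W[...,0],W[...,1],W[...,2]
m=(Z>.19)&(Z<.22)&(abs(X-.525)<.08)&(abs(Y-.29)<.1)
hx=np.array([.981,-.1935]);hy=np.array([.1935,.981]); d=W[...,:2]-[.521,.281]; m&=(abs(d@hx)<.07)&(abs(d@hy)<.09)
b=cv2.minAreaRect(W[m][:,:2].astype(np.float32)); print(m.sum(),b)
E
```

```text
551 [ 0.6128 -0.0612] [0.0305 0.0097] 88.58271026611328
[ 0.6118 -0.0601  0.3202] yaw_y -2.237304002947446 delta in tool xy (cm) [-0.1011  0.107 ]
470 [ 0.6111 -0.1347] [0.0306 0.0098] 87.91824340820312
[ 0.6119 -0.0602  0.3202] yaw_y -2.20725348341493 delta in tool xy (cm) [-7.4561  0.208 ]
35 [ 0.6091 -0.2156] [0.0027 0.0092] 87.44210815429688
[ 0.6119 -0.0602  0.3202] yaw_y -2.171355292402097 delta in tool xy (cm) [-15.5417   0.3117]
521 ((0.529834508895874, 0.318154513835907), (0.04097763076424599, 0.08617851138114929), 82.28237915039062)
```

View pics/w4.png

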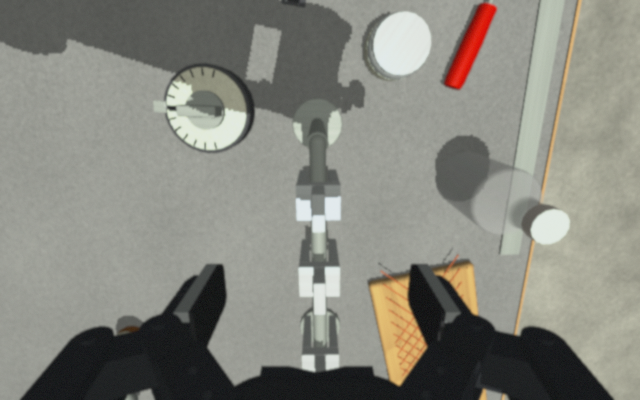

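Three brackets in a line at (318,208), (318,278) and (318,365); the dial is still on zero and the foot is in the hopper. Grasping the nearest one.

Request:
{"op": "jog_arm", "data": {"plan": "0 0 0 -0.1 0.1 0 0; 0 0 0 0 0 3.5 0; 0 0 0 0 0 3.5 0; 0 0 0 0 0 2.9 0; 0 0 0 0 0 0 255; 0 0 0 0 0 0 255; 0 0 0 0 0 0 255; 0 0 0 0 0 0 255; 0 0 0 0 0 0 255; 0 0 0 0 0 0 255", "grip_force": 60}}

```text
time_s: 16.47
position: [0.6132, -0.0613, 0.2226]
tool_rot: [[0.035, 0.999, 0.002], [0.999, -0.035, -0.001], [-0.001, 0.002, -1.0]]
ft_force: [-0.0, 0.1, 0.3]
grip_width: 0.0125
gripper_force: 0.0
```

Request:
{"op": "jog_arm", "data": {"plan": "0 0 0 0 0 0 255; 0 0 0 0 0 0 255; 0 0 0 0 0 -2 255; 0 0 0 0 0 -3.5 255; 0 0 0 0 0 -3.5 255; 0 0 0 0 0 -2.5 255; 0 0 0 0 0 0 255"}}

```text
time_s: 17.05
position: [0.6137, -0.0614, 0.3422]
tool_rot: [[0.035, 0.999, 0.01], [0.999, -0.035, -0.003], [-0.003, 0.01, -1.0]]
ft_force: [1.9, -0.7, -0.9]
grip_width: 0.0088
gripper_force: 59.1
```

Request:
{"op": "jog_arm", "data": {"plan": "0 0 0 3.36 -1.01 0 255; 0 0 0 3.36 -1.01 0 255; 0 0 0 3.36 -1.01 0 255; 0 0 0 3.36 -1.01 0 255; 0 0 0 3.36 -1.01 0 255; 0 0 0 3.36 -1.01 0 255; 0 0 0 3.36 -1.01 0 255; 0 0 0 3.36 -1.01 0 255; 0 0 0 0 0 0 255; 0 0 0 0 0 0 255"}}

```text
time_s: 17.88
position: [0.5408, 0.2117, 0.3356]
tool_rot: [[0.032, 0.999, -0.001], [0.999, -0.032, -0.0], [-0.0, -0.001, -1.0]]
ft_force: [0.1, -0.1, -1.7]
grip_width: 0.0086
gripper_force: 59.0
```

```bash
python3 st.py; python3 - <<'E'
from h import *
im=imaging.get_image("side"); k=im["pixels"][70:250,230:430]; cv2.imwrite("pics/s5.png",cv2.resize(cv2.cvtColor(k,cv2.COLOR_RGB2BGR),None,fx=3,fy=3))
E
```

```text
17.8833 [0.5408 0.2117 0.3356] yaw_y -1.8468502675499128 q [  9.7121  22.4415  56.4363  -0.0067 101.1889  11.5576] w 0.008638737813454225 59.022307991981506 tilt [-0.0003 -0.0011 -1.    ]
```

View pics/s5.png

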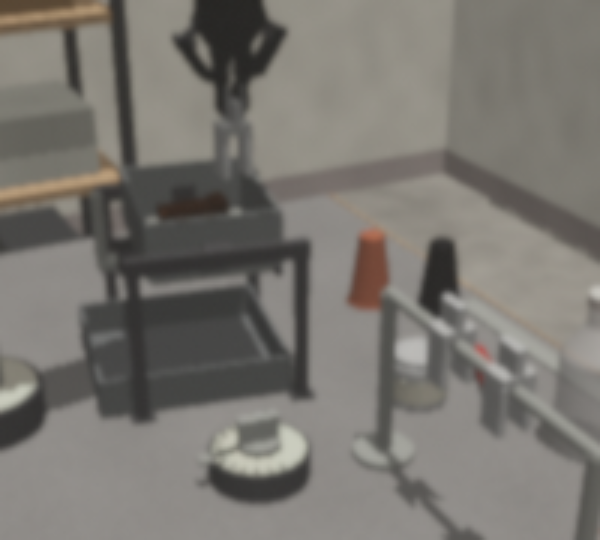

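The bracket hangs upright from the gripper (235,150) above the hopper, with the foot lying inside (195,205).

Request:
{"op": "jog_arm", "data": {"plan": "0 0 0 0 0 3.5 255; 0 0 0 0 0 3.5 255; 0 0 0 0 0 2.3 255; 0 0 0 0 0 1 255; 0 0 0 0 0 0 255; 0 0 0 0 0 0 165; 0 0 0 0 0 0 165; 0 0 0 0 0 0 165; 0 0 0 0 0 0 165; 0 0 0 0 0 0 165"}}

```text
time_s: 18.77
position: [0.5418, 0.2102, 0.2336]
tool_rot: [[0.035, 0.999, 0.001], [0.999, -0.035, 0.0], [0.0, 0.001, -1.0]]
ft_force: [0.0, -0.4, 0.1]
grip_width: 0.0303
gripper_force: 0.0
```

Request:
{"op": "jog_arm", "data": {"plan": "0 0 0 0 0 -2 165; 0 0 0 0 0 -3.5 165; 0 0 0 0 0 -3.5 0; 0 0 0 -3 0.61 0 0; 0 0 0 -3.4 0.69 0 0; 0 0 0 -3.4 0.69 0 0; 0 0 0 -3.4 0.69 0 0; 0 0 0 -3.4 0.69 0 0; 0 0 0 -3.4 0.69 0 0; 0 0 0 -3.4 0.69 0 0"}}

```text
time_s: 19.6
position: [0.5808, -0.0269, 0.3236]
tool_rot: [[0.035, 0.999, 0.0], [0.999, -0.035, -0.0], [-0.0, 0.0, -1.0]]
ft_force: [0.9, 0.6, -0.2]
grip_width: 0.0851
gripper_force: 0.0
```

Request:
{"op": "jog_arm", "data": {"plan": "0 0 0 -3.4 0.69 0 0; 0 0 0 -3.4 0.69 0 0; 0 0 0 -3.4 0.69 0 0; 0 0 0 0 0 0 0; 0 0 0 0 0 0 0"}}

```text
time_s: 20.02
position: [0.598, -0.1296, 0.3227]
tool_rot: [[0.038, 0.999, -0.001], [0.999, -0.038, 0.0], [0.0, -0.001, -1.0]]
ft_force: [-0.9, 0.9, 0.3]
grip_width: 0.0854
gripper_force: 0.0
```

```bash
cat > hop.py <<'E'
from h import *
im=imaging.get_image("top"); W=cloud(im)
hx=np.array([.981,-.1935]);hy=np.array([.1935,.981]); d=W[...,:2]-[.521,.281]; u,v=d@hx,d@hy
m=(abs(u)<.068)&(abs(v)<.088)&(W[...,2]>.18)
n,l,s,c=cv2.connectedComponentsWithStats(m.astype(np.uint8))
for i in range(1,n):
    if s[i,4]>25:
        k=l==i; print(s[i,4],"hopper x %.3f..%.3f y %.3f..%.3f zmax %.3f"%(u[k].min(),u[k].max(),v[k].min(),v[k].max(),W[k][:,2].max()))
E
python3 hop.py; python3 c.py wrist .611 -.1347 .03 .232 .26;python3 c.py wrist .609 -.229 .03 .232 .26
```

```text
566 hopper x -0.041..0.043 y 0.019..0.060 zmax 0.212
251 hopper x 0.015..0.055 y -0.082..-0.048 zmax 0.257
549 [ 0.6113 -0.1349] [0.0301 0.0098] 88.51102447509766
[ 0.5979 -0.1274  0.3235] yaw_y -1.9978316448877487 delta in tool xy (cm) [-0.7021  1.3702]
431 [ 0.6089 -0.2301] [0.0303 0.0096] 88.42847442626953
[ 0.5979 -0.1269  0.3236] yaw_y -1.9527150514911598 delta in tool xy (cm) [-10.2735   1.4513]
```

Request:
{"op": "jog_arm", "data": {"plan": "0 0 0 -0.72 1.38 0 0; 0 0 0 0 0 3.5 0; 0 0 0 0 0 3.5 0; 0 0 0 0 0 2.2 0; 0 0 0 0 0 1 0; 0 0 0 0 0 0 255; 0 0 0 0 0 0 255; 0 0 0 0 0 0 255; 0 0 0 0 0 0 255; 0 0 0 0 0 0 255"}}

```text
time_s: 21.0
position: [0.6118, -0.1356, 0.2227]
tool_rot: [[0.035, 0.999, 0.002], [0.999, -0.035, -0.001], [-0.001, 0.002, -1.0]]
ft_force: [-0.5, -0.0, -0.4]
grip_width: 0.0253
gripper_force: 0.0
```

Request:
{"op": "jog_arm", "data": {"plan": "0 0 0 0 0 0 255; 0 0 0 0 0 0 255; 0 0 0 0 0 0 255; 0 0 0 0 0 -2 255; 0 0 0 0 0 -3.5 255; 0 0 0 0 0 -3.5 255; 0 0 0 0 0 -2.4 255; 0 0 0 0 0 0 255; 0 0 0 0 0 0 255"}}

```text
time_s: 21.75
position: [0.6116, -0.1357, 0.3358]
tool_rot: [[0.035, 0.999, 0.002], [0.999, -0.035, -0.001], [-0.001, 0.002, -1.0]]
ft_force: [-0.7, 0.1, -2.0]
grip_width: 0.0089
gripper_force: 59.1
```

Request:
{"op": "jog_arm", "data": {"plan": "0 0 0 3.54 -1.5 0 255; 0 0 0 3.54 -1.5 0 255; 0 0 0 3.54 -1.5 0 255; 0 0 0 3.54 -1.5 0 255; 0 0 0 3.54 -1.5 0 255; 0 0 0 3.54 -1.5 0 255; 0 0 0 3.54 -1.5 0 255; 0 0 0 3.54 -1.5 0 255; 0 0 0 3.54 -1.5 0 255; 0 0 0 3.54 -1.5 0 255"}}

```text
time_s: 22.58
position: [0.4725, 0.2249, 0.3333]
tool_rot: [[0.035, 0.999, -0.004], [0.999, -0.035, -0.001], [-0.001, -0.004, -1.0]]
ft_force: [1.0, 1.0, -2.1]
grip_width: 0.0088
gripper_force: 59.0
```

```bash
python3 st.py; python3 hop.py; python3 c.py top .611 -.1347 .03 .232 .26; python3 c.py wrist .474 .224 .03 .25 .3
```

```text
22.5833 [0.4725 0.2249 0.3333] yaw_y -2.028575053135406 q [12.4754 16.1596 66.1592  0.0031 97.8964 14.5043] w 0.008839034748046579 59.03260946273804 tilt [-0.0009 -0.0036 -1.    ]
2095 hopper x -0.068..0.018 y -0.088..0.006 zmax 0.639
253 hopper x 0.015..0.054 y -0.082..-0.048 zmax 0.256
63 hopper x -0.068..-0.061 y -0.088..-0.067 zmax 0.553
0 [0. 0.] [0. 0.] 0.0
[0.4713 0.2274 0.3336] yaw_y -1.6755699875900996 delta in tool xy (cm) [-24.1118 -46.4469]
482 [0.4713 0.2353] [0.0165 0.036 ] 87.96866607666016
[0.4725 0.2254 0.3336] yaw_y -1.7782044330007627 delta in tool xy (cm) [ 0.9932 -0.1553]
```

Request:
{"op": "jog_arm", "data": {"plan": "0 0 0 0 0 3.5 255; 0 0 0 0 0 3.5 255; 0 0 0 0 0 2.1 255; 0 0 0 0 0 0.9 255; 0 0 0 0 0 0 255; 0 0 0 0 0 0 165; 0 0 0 0 0 0 165; 0 0 0 0 0 0 165; 0 0 0 0 0 0 165; 0 0 0 0 0 0 165"}}

```text
time_s: 23.57
position: [0.4742, 0.2235, 0.2361]
tool_rot: [[0.035, 0.999, 0.001], [0.999, -0.035, 0.0], [0.0, 0.001, -1.0]]
ft_force: [-0.7, 0.4, -0.3]
grip_width: 0.0303
gripper_force: 0.0
```

Request:
{"op": "jog_arm", "data": {"plan": "0 0 0 0 0 -2 165; 0 0 0 0 0 -3.5 165; 0 0 0 0 0 -3.5 0; 0 0 0 -3.46 1.17 0 0; 0 0 0 -3.46 1.17 0 0; 0 0 0 -3.46 1.17 0 0; 0 0 0 -3.46 1.17 0 0; 0 0 0 -3.46 1.17 0 0; 0 0 0 -3.46 1.17 0 0; 0 0 0 -3.46 1.17 0 0"}}

```text
time_s: 24.4
position: [0.5475, -0.0232, 0.3258]
tool_rot: [[0.035, 0.999, 0.001], [0.999, -0.035, -0.0], [-0.0, 0.001, -1.0]]
ft_force: [0.7, 1.1, 1.1]
grip_width: 0.0853
gripper_force: 0.0
```

Request:
{"op": "jog_arm", "data": {"plan": "0 0 0 -3.46 1.17 0 0; 0 0 0 -3.46 1.17 0 0; 0 0 0 -3.46 1.17 0 0; 0 0 0 -3.46 1.17 0 0; 0 0 0 -3.46 1.17 0 0; 0 0 0 -3.46 1.17 0 0; 0 0 0 0 0 0 0; 0 0 0 0 0 0 0"}}

```text
time_s: 25.07
position: [0.6103, -0.2331, 0.3243]
tool_rot: [[0.038, 0.999, -0.001], [0.999, -0.038, 0.001], [0.001, -0.001, -1.0]]
ft_force: [-0.7, 0.1, -0.5]
grip_width: 0.0848
gripper_force: 0.0
```

```bash
python3 hop.py; python3 c.py wrist .609 -.229 .03 .232 .26
```

```text
568 hopper x -0.041..0.044 y 0.020..0.060 zmax 0.212
253 hopper x 0.015..0.055 y -0.083..-0.047 zmax 0.257
254 hopper x -0.054..-0.014 y -0.082..-0.048 zmax 0.256
551 [ 0.6089 -0.2307] [0.0301 0.0099] 88.2845230102539
[ 0.6102 -0.2308  0.3256] yaw_y -1.9862792566566156 delta in tool xy (cm) [-0.0028 -0.1274]
```

Request:
{"op": "jog_arm", "data": {"plan": "0 0 0 0 -0.13 0 0; 0 0 0 0 0 3.5 0; 0 0 0 0 0 3.5 0; 0 0 0 0 0 2.4 0; 0 0 0 0 0 1 0; 0 0 0 0 0 0 255; 0 0 0 0 0 0 255; 0 0 0 0 0 0 255; 0 0 0 0 0 0 255; 0 0 0 0 0 0 255"}}

```text
time_s: 26.0
position: [0.6092, -0.2315, 0.2228]
tool_rot: [[0.035, 0.999, 0.002], [0.999, -0.035, -0.001], [-0.001, 0.002, -1.0]]
ft_force: [0.7, -0.3, -0.7]
grip_width: 0.0255
gripper_force: 0.0
```

Request:
{"op": "jog_arm", "data": {"plan": "0 0 0 0 0 0 255; 0 0 0 0 0 0 255; 0 0 0 0 0 0 255; 0 0 0 0 0 -2 255; 0 0 0 0 0 -3.5 255; 0 0 0 0 0 -3.5 255; 0 0 0 0 0 -2.4 255; 0 0 0 3.79 -0.83 0 255; 0 0 0 3.79 -0.83 0 255; 0 0 0 3.79 -0.83 0 255"}}

```text
time_s: 26.83
position: [0.5875, -0.116, 0.3349]
tool_rot: [[0.037, 0.999, -0.0], [0.999, -0.037, 0.0], [0.0, -0.001, -1.0]]
ft_force: [0.4, -0.9, -1.1]
grip_width: 0.009
gripper_force: 59.1
```

Request:
{"op": "jog_arm", "data": {"plan": "0 0 0 3.79 -0.83 0 255; 0 0 0 3.79 -0.83 0 255; 0 0 0 3.79 -0.83 0 255; 0 0 0 3.79 -0.83 0 255; 0 0 0 3.79 -0.83 0 255; 0 0 0 3.79 -0.83 0 255; 0 0 0 3.79 -0.83 0 255; 0 0 0 3.79 -0.83 0 255; 0 0 0 3.79 -0.83 0 255; 0 0 0 3.79 -0.83 0 255"}}

```text
time_s: 27.67
position: [0.5176, 0.2666, 0.335]
tool_rot: [[0.035, 0.999, -0.001], [0.999, -0.035, -0.0], [-0.0, -0.001, -1.0]]
ft_force: [0.2, -0.8, -0.9]
grip_width: 0.0087
gripper_force: 59.1
```

```bash
python3 st.py; python3 c.py top .609 -.229 .03 .232 .26; python3 c.py wrist .518 .266 .03 .25 .3
```

```text
27.6667 [0.5176 0.2666 0.335 ] yaw_y -2.020182501402474 q [ 15.6109  22.5927  56.2915   0.0004 101.1518  17.6311] w 0.008692668931163883 59.112550020217896 tilt [-0.0002 -0.0006 -1.    ]
0 [0. 0.] [0. 0.] 0.0
[0.5157 0.2725 0.3348] yaw_y -1.688494248624242 delta in tool xy (cm) [-28.7578 -50.7436]
465 [0.516  0.2799] [0.0179 0.0359] 88.46807098388672
[0.5167 0.2695 0.3347] yaw_y -1.6670453721676908 delta in tool xy (cm) [ 1.04   -0.0951]
```

Request:
{"op": "jog_arm", "data": {"plan": "0 0 0 0 0 3.5 255; 0 0 0 0 0 3.5 255; 0 0 0 0 0 2.2 255; 0 0 0 0 0 0.9 255; 0 0 0 0 0 0 255; 0 0 0 0 0 0 165; 0 0 0 0 0 0 165; 0 0 0 0 0 0 165; 0 0 0 0 0 0 165; 0 0 0 0 0 0 165"}}

```text
time_s: 28.6
position: [0.5186, 0.2649, 0.235]
tool_rot: [[0.035, 0.999, 0.001], [0.999, -0.035, 0.0], [0.0, 0.001, -1.0]]
ft_force: [-0.6, -1.4, -0.6]
grip_width: 0.03
gripper_force: 0.0
```

Request:
{"op": "jog_arm", "data": {"plan": "0 0 0 0 0 -2 165; 0 0 0 0 0 -3.5 165; 0 0 0 0 0 -3.5 0; 0 0 0 -1 -3.5 0 0; 0 0 0 -1 -3.5 0 0; 0 0 0 -1 -3.5 0 0; 0 0 0 -1 -3.5 0 0; 0 0 0 -1 -3.5 0 0; 0 0 0 0 0 0 0; 0 0 0 0 0 0 0"}}

```text
time_s: 29.43
position: [0.3407, 0.2209, 0.3254]
tool_rot: [[0.035, 0.999, 0.002], [0.999, -0.035, 0.001], [0.001, 0.002, -1.0]]
ft_force: [1.2, 0.2, 0.2]
grip_width: 0.0858
gripper_force: 0.0
```

```bash
python3 st.py; python3 hop.py; python3 - <<'E'
from h import *
im=imaging.get_image("top"); save(im,"top6.png"); W=cloud(im); X,Y,Z=W[...,0],W[...,1],W[...,2]
k=im["pixels"][90:290,100:400]; cv2.imwrite("pics/t6.png",cv2.resize(cv2.cvtColor(k,cv2.COLOR_RGB2BGR),None,fx=2.6,fy=2.6))
hx=np.array([.981,-.1935]);hy=np.array([.1935,.981]); d=W[...,:2]-[.521,.281]; u,v=d@hx,d@hy
m=(u<-.085)&(u>-.16)&(abs(v)<.06)&(Z>.236)&(Z<.26); 
b=cv2.minAreaRect(W[m][:,:2].astype(np.float32)); print("post",m.sum(),b,u[m].mean(),v[m].mean(),Z[m].max())
for o in models.tip_of("top","bolt_grip"): print(o, ptz(im,*o["at"],.222))
im=imaging.get_image("side")
for o in models.tip_of("side","bolt_grip")[:2]: print(o, pt(im,*o["at"]))
E
```

```text
29.4333 [0.3407 0.2209 0.3254] yaw_y -1.9890972743090547 q [16.1352  3.4172 83.403  -0.0006 93.0381 18.1242] w 0.0857667748869467 0.0 tilt [ 0.0008  0.0024 -1.    ]
562 hopper x -0.041..0.043 y 0.020..0.059 zmax 0.210
253 hopper x 0.015..0.054 y -0.082..-0.048 zmax 0.256
266 hopper x -0.019..0.022 y -0.032..0.002 zmax 0.257
254 hopper x -0.054..-0.014 y -0.082..-0.047 zmax 0.256<stdin>:6: RuntimeWarning: Mean of empty slice.
  ret = ret.dtype.type(ret / rcount)
Traceback (most recent call last):
ValueError: zero-size array to reduction operation maximum which has no identity
```

View pics/t6.png

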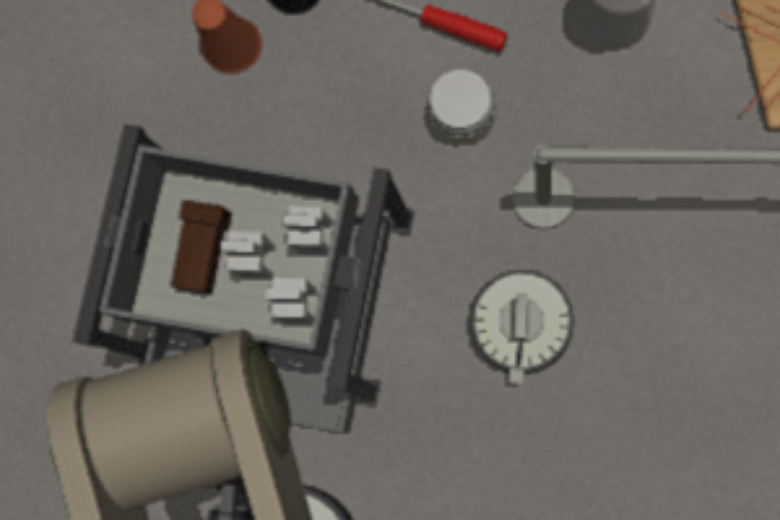

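All three brackets and the foot lie in the hopper, the rail is empty, and the dial is still on zero (needle meets the mark and tab at (517,375)). Now the latch bolt.

Request:
{"op": "jog_arm", "data": {"plan": "0 0 0 2.85 2 0 0; 0 0 0 2.85 2 0 0; 0 0 0 2.85 2 0 0; 0 0 -7 0 0 0 0; 0 0 -7 0 0 0 0; 0 0 -7 0 0 0 0; 0 0 -7 0 0 0 0; 0 0 -7 0 0 0 0; 0 0 -7 0 0 0 0; 0 0 -7 0 0 0 0"}}

```text
time_s: 30.37
position: [0.406, 0.3047, 0.3236]
tool_rot: [[-0.735, 0.678, -0.001], [0.678, 0.735, -0.0], [0.0, -0.001, -1.0]]
ft_force: [-0.4, 0.4, 0.3]
grip_width: 0.0855
gripper_force: 0.0
```

Request:
{"op": "jog_arm", "data": {"plan": "0 0 -7 0 0 0 0; 0 0 -7 0 0 0 0; 0 0 -7 0 0 0 0; 0 0 -7 0 0 0 0; 0 0 -4 0 0 0 0; 0 0 0 0 0 0 0; 0 0 0 0 0 0 0"}}

```text
time_s: 30.95
position: [0.4056, 0.3045, 0.3238]
tool_rot: [[-0.981, 0.194, -0.001], [0.194, 0.981, -0.0], [0.001, -0.0, -1.0]]
ft_force: [-0.2, -0.2, -0.5]
grip_width: 0.0856
gripper_force: 0.0
```

```bash
python3 c.py wrist .403 .304 .03 .2365 .26; python3 - <<'E'
from h import *
im=imaging.get_image("wrist"); save(im,"w7.png")
for o in models.tip_of("wrist","bolt_grip")[:2]: print(o, pt(im,*o["at"]), ptz(im,*o["at"],.222))
E
```

```text
326 [0.4032 0.3035] [0.0128 0.0135] 78.85113525390625
[0.4054 0.3045 0.3239] yaw_y 78.82909185119796 delta in tool xy (cm) [ 0.1906 -0.1376]
{'at': [318.3, 201.5], 'confidence': 0.59} [0.3985 0.3065 0.2413] [0.4047 0.3054 0.222 ]
```

View pics/w7.png

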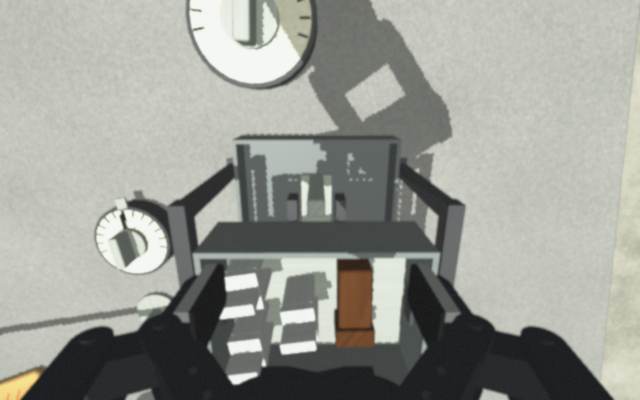

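The bolt post is at (316,195), and its cloud fit agrees at (0.403,0.3035). Grip and pull.

Request:
{"op": "jog_arm", "data": {"plan": "0 0 0 0.19 -0.14 0 0; 0 0 0 0 0 3.5 0; 0 0 0 0 0 3.5 0; 0 0 0 0 0 3 0; 0 0 0 0 0 1.4 0; 0 0 0 0 0 0 0; 0 0 0 0 0 0 255; 0 0 0 0 0 0 255; 0 0 0 0 0 0 255; 0 0 0 0 0 0 255", "grip_force": 50}}

```text
time_s: 31.93
position: [0.403, 0.3035, 0.2115]
tool_rot: [[-0.982, 0.191, 0.002], [0.191, 0.982, 0.001], [-0.002, 0.001, -1.0]]
ft_force: [-0.8, -1.9, -0.6]
grip_width: 0.0387
gripper_force: 0.0
```

Request:
{"op": "jog_arm", "data": {"plan": "0 0 0 0 0 0 255; 0 0 0 0 0 0 255; 0 0 0 0 0 0 255; 0 0 0 0 0 0 255"}}

```text
time_s: 32.27
position: [0.4029, 0.3039, 0.211]
tool_rot: [[-0.982, 0.191, 0.002], [0.191, 0.982, 0.002], [-0.001, 0.002, -1.0]]
ft_force: [0.4, 5.3, 4.8]
grip_width: 0.0128
gripper_force: 50.5
```

Request:
{"op": "jog_arm", "data": {"plan": "0 0 0 0.7 0 0 255; 0 0 0 0.8 0 0 255; 0 0 0 0.8 0 0 255; 0 0 0 0.5 0 0 255; 0 0 0 0 0 0 255; 0 0 0 0 0 0 255; 0 0 0 0 0 0 255; 0 0 0 0 0 0 255; 0 0 0 0 0 0 255; 0 0 0 0 0 0 255"}}

```text
time_s: 33.1
position: [0.3753, 0.3093, 0.211]
tool_rot: [[-0.982, 0.191, 0.001], [0.191, 0.982, 0.002], [-0.001, 0.002, -1.0]]
ft_force: [-0.1, 4.7, 6.5]
grip_width: 0.0133
gripper_force: 50.6
```

```bash
python3 st.py; python3 - <<'E'
from h import *
im=imaging.get_image("side"); k=im["pixels"][90:250,220:420]; cv2.imwrite("pics/s8.png",cv2.resize(cv2.cvtColor(k,cv2.COLOR_RGB2BGR),None,fx=3.5,fy=3.5))
E
```

```text
33.1 [0.3753 0.3093 0.211 ] yaw_y 78.9986004027819 q [ 25.4821  16.3717  86.2043   0.0517  77.3122 -53.5278] w 0.013279639807011186 50.60083329677582 tilt [-0.001   0.0019 -1.    ]
```

View pics/s8.png

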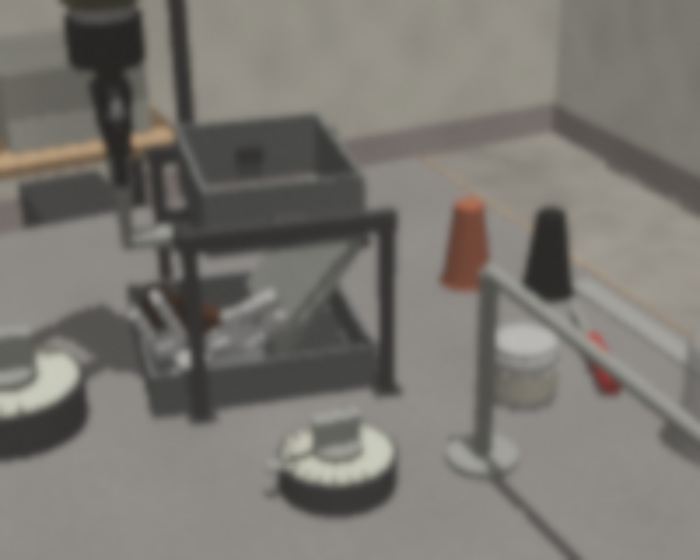

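The floor hangs open (310,290) and the kit lies in the tray (140–285, 285–355). Let go and back off.

Request:
{"op": "jog_arm", "data": {"plan": "0 0 0 0 0 0 0; 0 0 0 0 0 0 0; 0 0 0 0 0 0 0; 0 0 0 0 0 0 0; 0 0 0 0 0 0 0; 0 0 0 0 0 -2.5 0; 0 0 0 0 0 -3.5 0; 0 0 0 0 0 -3.5 0; 0 0 0 0 0 -2 0; 0 0 0 0 0 0 0"}}

```text
time_s: 33.98
position: [0.3761, 0.3091, 0.3296]
tool_rot: [[-0.982, 0.191, 0.007], [0.191, 0.982, 0.003], [-0.007, 0.005, -1.0]]
ft_force: [-0.7, -0.4, 0.1]
grip_width: 0.085
gripper_force: 0.0
```

Request:
{"op": "jog_arm", "data": {"plan": "0 0 0 0.5 3.5 0 0; 0 0 0 0.5 3.5 0 0; 0 0 0 0.5 3.5 0 0; 0 0 0 0.5 3.5 0 0; 0 0 0 0.5 3.5 0 0; 0 0 0 0.5 3.5 0 0; 0 0 0 0 0 0 0; 0 0 0 0 0 0 0"}}

```text
time_s: 34.65
position: [0.3855, 0.5217, 0.3228]
tool_rot: [[-0.982, 0.189, -0.002], [0.189, 0.982, -0.003], [0.002, -0.003, -1.0]]
ft_force: [0.1, 0.9, 0.8]
grip_width: 0.0853
gripper_force: 0.0
```

```bash
python3 st.py; python3 - <<'E'
from h import *
im=imaging.get_image("top"); k=im["pixels"][130:330,110:350]; a=cv2.resize(cv2.cvtColor(k,cv2.COLOR_RGB2BGR),(480,400),interpolation=cv2.INTER_CUBIC)
W=cloud(im)
hx=np.array([.981,-.1935]);hy=np.array([.1935,.981]); d=W[...,:2]-[.521,.281]; u,v=d@hx,d@hy
m=(u>-.17)&(u<.09)&(abs(v)<.13)&(W[...,2]>.012)&(W[...,2]<.15)
print("z in tray max",np.nanmax(W[...,2][m]))
for x in ("tin","glue"):
    for o in models.outline_of("top",x)[:1]: print(x,np.nanmedian(W[o["region"]],0))
im=imaging.get_image("side"); k=im["pixels"][140:220,245:345]; b=cv2.resize(cv2.cvtColor(k,cv2.COLOR_RGB2BGR),(320,256),interpolation=cv2.INTER_CUBIC)
c=np.zeros((400,800,3),np.uint8); c[:,:480]=a; c[:256,480:]=b; cv2.imwrite("pics/fin.png",c)
E
```

```text
34.65 [0.3855 0.5217 0.3228] yaw_y 79.08306241468242 q [ 43.1048  30.6038  44.9276  -0.0117 104.6692 -35.981 ] w 0.08533113840848883 0.0 tilt [ 0.0019 -0.0029 -1.    ]
z in tray max 0.14993466580766612
tin [0.7039 0.0735 0.0644]
glue [ 0.2767 -0.3603  0.1066]
```

View pics/fin.png

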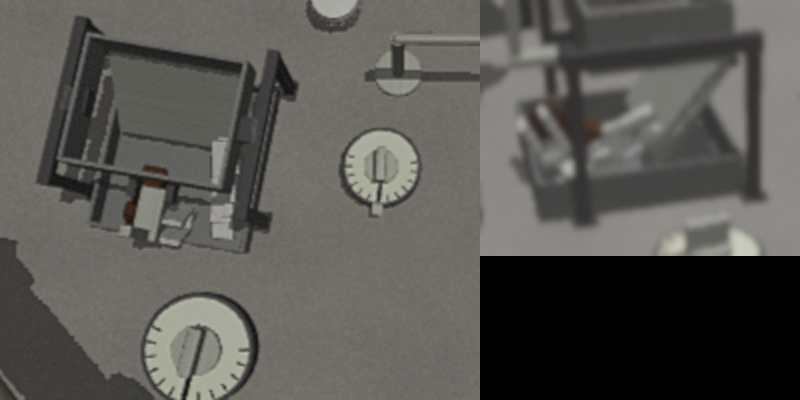

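```bash
python3 - <<'E'
from h import *
hx=np.array([.981,-.1935]);hy=np.array([.1935,.981])
im=imaging.get_image("top"); W=cloud(im); d=W[...,:2]-[.521,.281]; u,v=d@hx,d@hy; Z=W[...,2]
m=(u>-.2)&(u<-.08)&(abs(v)<.11)&(Z>.056)&(Z<.15)
n,l,s,c=cv2.connectedComponentsWithStats(m.astype(np.uint8))
for i in range(1,n):
    if s[i,4]>8: k=l==i; print(s[i],"u",u[k].min(),u[k].mean(),u[k].max(),"v",v[k].mean(),"z",Z[k].min(),Z[k].max())
E
```

```text
[171 225   9  17  79] u -0.13342631892487306 -0.11623974947079606 -0.09312961153241998 v 0.047812980507222845 z 0.05693749657959524 0.14916680986080055
[190 234  15  10 107] u -0.12831931538218055 -0.11639853369791181 -0.10340696271889042 v -0.01410056766558673 z 0.05629978591967122 0.1489360477943178
[189 245  14   8  84] u -0.15352287402976966 -0.14420727822785354 -0.13429889926846364 v -0.013944862349452067 z 0.05624004828614848 0.08961457369723647
```

The foot and two brackets are well inside the tray. One bracket sits near the tray's front wall, so I'll take one close look at it before handing in.

Request:
{"op": "jog_arm", "data": {"plan": "0 0 0 1 -3.5 0 0; 0 0 0 1.5 -3.5 0 0; 0 0 0 1.5 -3.5 0 0; 0 0 0 1.5 -3.5 0 0; 0 0 0 1.5 -3 0 0; 0 0 0 0 0 0 0; 0 0 0 0 0 0 0"}}

```text
time_s: 35.48
position: [0.2838, 0.3656, 0.3266]
tool_rot: [[-0.981, 0.192, 0.002], [0.192, 0.981, 0.002], [-0.002, 0.002, -1.0]]
ft_force: [1.7, -0.1, -0.2]
grip_width: 0.0848
gripper_force: 0.0
```

```bash
python3 - <<'E'
from h import *
hx=np.array([.981,-.1935]);hy=np.array([.1935,.981])
im=imaging.get_image("wrist"); W=cloud(im); d=W[...,:2]-[.521,.281]; u,v=d@hx,d@hy; Z=W[...,2]
a=im["pixels"][:,:,::-1].copy(); 
cv2.imwrite("pics/w9.png",cv2.resize(a,(800,500)))
for vv in np.arange(-.05,.03,.01):
    print("%.2f"%vv,[(round(q,3),round(float(np.nanmax(Z[k])),3)) for q in np.arange(-.165,-.09,.006) if (k:=(abs(v-vv)<.005)&(abs(u-q)<.003)&(Z<.16)).any()])
E
```

```text
-0.05 [(np.float64(-0.165), 0.002), (np.float64(-0.159), 0.001), (np.float64(-0.153), 0.001), (np.float64(-0.147), 0.051), (np.float64(-0.141), 0.05), (np.float64(-0.123), 0.007), (np.float64(-0.117), 0.006), (np.float64(-0.111), 0.024), (np.float64(-0.105), 0.043), (np.float64(-0.099), 0.045), (np.float64(-0.093), 0.047)]
-0.04 [(np.float64(-0.165), 0.001), (np.float64(-0.159), 0.001), (np.float64(-0.153), 0.001), (np.float64(-0.147), 0.051), (np.float64(-0.141), 0.051), (np.float64(-0.123), 0.005), (np.float64(-0.117), 0.006), (np.float64(-0.111), 0.006), (np.float64(-0.105), 0.006), (np.float64(-0.099), 0.007), (np.float64(-0.093), 0.007)]
-0.03 [(np.float64(-0.165), 0.001), (np.float64(-0.159), 0.001), (np.float64(-0.153), 0.08), (np.float64(-0.147), 0.081), (np.float64(-0.141), 0.051), (np.float64(-0.129), 0.09), (np.float64(-0.123), 0.092), (np.float64(-0.117), 0.066), (np.float64(-0.111), 0.044), (np.float64(-0.105), 0.159), (np.float64(-0.099), 0.148)]
-0.02 [(np.float64(-0.165), 0.001), (np.float64(-0.159), 0.002), (np.float64(-0.153), 0.158), (np.float64(-0.147), 0.157), (n
[... 969 characters left out ...]
, (np.float64(-0.153), 0.16), (np.float64(-0.147), 0.158), (np.float64(-0.141), 0.158), (np.float64(-0.135), 0.158), (np.float64(-0.129), 0.158), (np.float64(-0.123), 0.158), (np.float64(-0.117), 0.158), (np.float64(-0.111), 0.159), (np.float64(-0.105), 0.158), (np.float64(-0.099), 0.158), (np.float64(-0.093), 0.158)]
0.02 [(np.float64(-0.165), 0.001), (np.float64(-0.159), 0.002), (np.float64(-0.153), 0.001), (np.float64(-0.147), 0.051), (np.float64(-0.141), 0.051), (np.float64(-0.135), 0.061), (np.float64(-0.129), 0.073), (np.float64(-0.123), 0.077), (np.float64(-0.117), 0.076), (np.float64(-0.111), 0.072), (np.float64(-0.105), 0.16), (np.float64(-0.099), 0.062), (np.float64(-0.093), 0.06)]
```

View pics/w9.png

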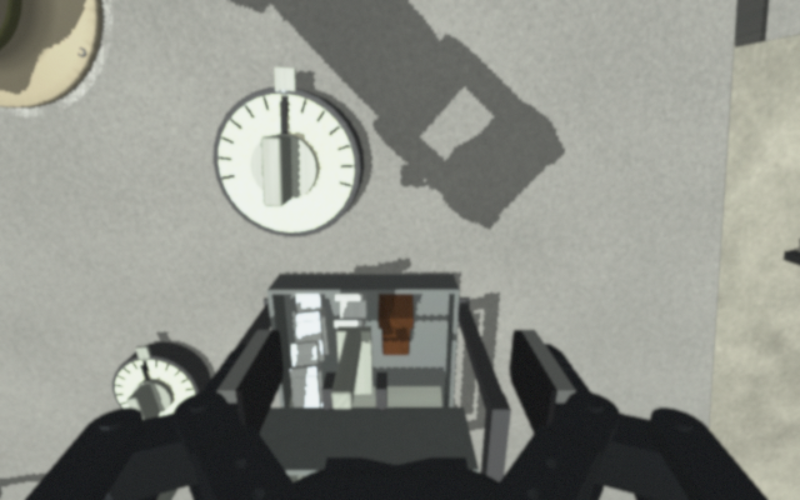

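The close view shows everything inside the tray. The front bracket leans against the front wall with its leg ends up; its origin works out at about x −0.12, z 0.05 in the hopper's frame, well within limits. The dial is still on zero and the arm touches nothing, so I'm handing in.

```bash
python3 -c "
from rig import job
print(job.close_job())"
```

```text
the job is handed in; nothing more can be done
None
```

The job is handed in, with no verdict returned: the dial is on zero, and all three brackets and the one foot on the bench lie in the catch tray under the open hopper floor.

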